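# Close the mould press by one turn

## Task

Close the mould press by exactly one turn: with the fingertips or the outside of the fingers, gently push the red hand wheel round by its upright black handle, clockwise as seen from above, until the handle has gone once all the way round and stands over the white index post again, and do not let it run on past the post. Only push the handle, do not pinch it, and leave the plaster mould in the press and the things on the table where they are.

Things in the scene. Friction and masses are not known exactly. Their poses are not given: they have to be found in the camera images.
- wheel (a joint): Angle (rad) of the level hand wheel on top of the green mould press. 0 as found, handle over the white index post; grows clockwise seen from above; 6.283 is one turn. No stop near 0 or 6.283: it can go too far. Dry friction (0.12 N m, about 2 N of push at the handle); does not coast, stays where left. A turn lowers the platen 8 mm, to about 1 mm above the mould.
- handle: The wheel's black handle, an upright round bar 18 mm in diameter, 60 mm tall, standing on the rim 65 mm from the wheel's axis and free to spin about its own axis. Origin at its centre, 178 mm above the table: top at 208 mm, foot at 148 mm. Nothing stands beside it above the rim's top (152 mm) except the screw stem on the wheel's axis.
- wheel_axis (a point): Point on the wheel's vertical axis at the height of the rim's top, 152 mm above the table; the press is fixed to the table. The rim is red, 144 mm in outside diameter; of its three spokes the one under the handle is white. A steel stem 12 mm in diameter stands on the axis, up to 184 mm above the table.
- index (a point): Top of the white index post, a small block 10 x 8 mm on one end of the green cross beam, just outside the wheel's rim: 88 mm from the wheel's axis and 145 mm above the table. The direction from the axis to it is where the handle starts and must end.
- mould: Cream two-part plaster mould, 61 x 66 x 65 mm, standing loose on the 14 mm base plate of the press under the platen. Origin at the centre of its underside. Not to be disturbed.
- bisque_cup: Off-white cup, 68 mm across, 76 mm tall, loose on the table. Origin at the centre of its underside. Bystander.
- clay_lump_1: Grey lump of clay, 39 x 66 x 26 mm, loose. Origin at the centre of its underside. Bystander.
- scraper: Scraper with a red handle, 44 x 200 x 18 mm, lying loose. Origin at the centre of its underside. Bystander.
- bolt_m12: Steel bolt standing on its head, 20 x 20 x 49 mm, loose. Origin at the centre of its underside. Bystander.
- pin_tin: Green tin box with its lid shut, 74 x 133 x 54 mm, loose. Origin at the centre of its underside. Bystander.
- slip_brush: Flat brush with a red handle, 39 x 202 x 12 mm, lying loose. Origin at the centre of its underside. Bystander.
There are look-alikes about, which are no part of the job. What is shaped like the part that bears wheel but purple is not meant.

How it is judged:
By the outcome, as a careful person would: the job done as asked, in the order asked, and still so for the second after the job is handed in, with the robot touching nothing.
It also fails if it takes over 61 s, if anything falls off the work surface, if the arm or the gripper's body presses on something with over 40 N, if the wrist force passes 120 N, or if a joint passes its speed limit or range.

## Robot

A 6-joint arm with a two-finger parallel gripper is mounted at the origin on a cart in front of the work surface, level with it; the furniture and walls round the work are solid. World frame = base frame: x ahead of the robot, y to its left, z up, the work surface at z = 0. Lengths are in m, angles in degrees, forces in N, time in s.
With the tool pointing down it reaches from about 0.15 to 0.775 m from the base axis. Payload 6.1 kg.
Tool frame: the origin (TCP) lies at the very end of the fingers, on their centre line; the grasp point (between the pads) lies 19 mm behind it (env.grip_point_offset is the distance from the TCP to the grasp point, in m); z points along the fingers, y is the line along which they close (so a half turn about z gives the same grasp; the last joint's range is limited). The gripper opens to 85 mm and grips with 20 to 120 N. Pads are 22 mm wide; open, the fingers measure 114 mm over their backs; the gripper's body (76 mm by 85 mm) begins 54 mm behind the grasp point. The pads swing forward as they close: fully open they stand 13 mm farther back than shut.
Start: joints at [-63.083, 7.208, -2.269, 80.523, 0, 90], TCP at [0.238, -0.468, 0.231] pointing down, gripper open.
Joint ranges: [-155.77, 155.77], [-54.66, 111.73], [-72.52, 77.12], [-102.08, 115.82], [-83.92, 84.16], [-180, 180]. Speed limits (degrees/s): [136.94, 136.94, 172.46, 180, 180, 180].

## Interface

Orientations are given as [roll, pitch, yaw] about the fixed x, y, z axes, in that order (R = Rz(yaw) Ry(pitch) Rx(roll)).
In Python, from station import env, read_camera, workorder, boxes_of gives the robot as it stands.
- The arm moves only by the tool step_arm, never from a script. Its argument "steps" is a list of rows, each an object of numbers: "x", "y", "z": the shift along the tool's x, y, z normalised to -1 to 1, where 1 is 100 cm; "rx", "ry", "rz": the turn, a rotation vector about the tool's x, y, z normalised to -1 to 1, where 1 is 2 pi rad. In form: [{"x": .., "y": .., "z": .., "rx": .., "ry": .., "rz": ..}, ...]. A call has 1 to 12 rows; each row shifts and turns the commanded pose from where the row before left it, along the tool's axes as they then stand; what a row does not reach is not made up. A row lasts 1/10 s, in which the tool goes at most 50 mm and 8.59 degrees, less where a joint would pass 70% of its speed; a pose out of reach is approached as far as the arm can. A call with a number of a shift or a turn outside -1 to 1 is refused whole. A call with a gripper value outside its range is refused whole. "jaw" is the closure, from 0 (fully open) to 1 (shut), set as the call begins (left out, the last holds). The fingers move at their own pace and stop on an object; "squeeze" is the grip in N (left out, the last holds). Time passes only in rows, so rows that do not move let the fingers close. It gives the time, the measured TCP pose, the force, the opening and the grip force at its end, in the units of the state.
- env.state(): the state, without advancing time (a new reading comes with each control period).
- read_camera(name): name is "scene" or "top"; returns a dict with "img" (384x512x3 uint8, red, green, blue), "z_map" (384x512 float32, m along the optical axis (not along the pixel's ray), 0 where there is no reading), "camera_matrix" (3x3 intrinsics, pixels), "position" and "rotation" of the camera in the world. Camera axes: x right, y up, looking along -z (the intrinsics and any distortion apply to the point x, -y, -z); pixel columns grow to the right and rows downward; lengths in m; the calibration is good to about 2 mm. A picture is of the moment at which its call begins.
- workorder.close_job(): hands the job in; it is judged then, once.
Trained networks look in a picture, given as the dict that the camera call returned (one of the last four; its "shot" number tells which), for a name from the list of things; names that differ only in an ending like _2 or _b are one class to them, and where a whole thing is asked for, a point or a joint stands for the part that bears it (a point fixed in the world has none). Each returns a list of dicts, best first, with "confidence" (0 to 1); they miss things now and then, are a little off and sometimes report something else, mostly with a low value. They report only what shows in the picture. A call takes as long as a camera call. They do not tell look-alikes from the thing itself.
- boxes_of(thing, picture): "bbox" ([left, top, width, height] in pixels, round what is visible of it).
The state is a dict: "time_s": time; "joint_pos": joint angles; "qvel": joint speeds; "joint_torque": joint torques, N m; "tool_pos": TCP position; "ee_rot": TCP orientation; "force": force on the tool from outside, world axes, zero at the start; "moment": the same for the moment, N m; "width": opening from 0.0 (shut) to 1.0 (fully open); "finger_force": force on a finger pad.
Only numpy, scipy, OpenCV 4.12 (cv2) and the standard library are available. Lean on these libraries where they do the work, as an engineer would, in place of code of your own. Each camera call takes 0.05 s, during which the arm holds its last target. There are 200 camera calls.

## Working session

There is one attempt and no reset: what is moved stays moved. The work goes in short steps, Python scripts to look and compute and a tool call to move; the robot and the scene stay as the last step left them, time stands still between calls to the robot, and variables do not carry over. Pictures are saved under pics/ and viewed, at most 11 in all, crops included, and the job is handed in when it is done.

Besides the shell and the picture viewer there is one more tool, called after "Emit:" as name(argument=value, ...) on one line, values as JSON. step_arm: Moves the arm, as the interface text tells. Scaled input: -1 to 1 covers 100 cm each way for a shift and 2 pi rad each way for a turn. Its arguments: {"type":"object","properties":{"steps":{"type":"array"},"jaw":{"type":"number"},"squeeze":{"type":"number"}},"required":["steps"]}

```bash
mkdir -p pics; cat > h.py <<'E'
import numpy as np,cv2
from station import env,read_camera,workorder,boxes_of
def pts(p):
    K=np.array(p["camera_matrix"]);z=p["z_map"];v,u=np.mgrid[:z.shape[0],:z.shape[1]]
    c=np.stack([(u-K[0,2])*z/K[0,0],-(v-K[1,2])*z/K[1,1],-z],-1)
    w=c@np.array(p["rotation"]).T+np.array(p["position"]);w[z==0]=np.nan
    return w
def save(p,n): cv2.imwrite("pics/"+n,p["img"][...,::-1])
E
python3 - <<'E'
from h import *
for n in("scene","top"):
    p=read_camera(n);save(p,n+"1.png");print(n,p["position"],[k for k in p])
    w=pts(p)
    for t in("wheel","handle"):
        for b in boxes_of(t,p)[:3]:
            l,tp,W,H=map(int,b["bbox"]);print(t,b,np.round(w[tp+H//2,l+W//2],3))
print(env.state())
E
```

```text
scene [-0.01975651 -1.00704808  0.93737465] ['img', 'z_map', 'camera_matrix', 'position', 'rotation', 'shot']Traceback (most recent call last):
  File "<stdin>", line 4, in <module>
  File "h.py", line 6, in pts
    w=c@np.array(p["rotation"]).T+np.array(p["position"]);w[z==0]=np.nan
      ~~~~~~~~~~~~~~~~~~~~~~~~~~~^~~~~~~~~~~~~~~~~~~~~~~~
ValueError: operands could not be broadcast together with shapes (384,512) (3,)
```

```bash
python3 - <<'E'
from h import *
for n in("scene","top"):
    p=read_camera(n);save(p,n+"1.png");print(n,p["position"],p["rotation"],p["camera_matrix"])
    for t in("wheel","handle"):
        for b in boxes_of(t,p)[:3]: print(t,b)
print(env.state())
E
```

```text
scene [-0.01975651 -1.00704808  0.93737465] [ 54.55453488  -1.24868373 -33.00365685] [[395.69221104   0.         256.5957096 ]
 [  0.         395.69221104 193.68318607]
 [  0.           0.           1.        ]]
wheel {'bbox': [236.1, 203.7, 48.8, 31.7], 'confidence': 0.56}
top [ 0.32313917 -0.11091942  1.54310812] [ 10.09084126   0.83022328 -90.64960002] [[367.47020175   0.         247.25109194]
 [  0.         367.47020175 188.70329644]
 [  0.           0.           1.        ]]
wheel {'bbox': [256.0, 183.1, 43.9, 38.0], 'confidence': 0.92}
wheel {'bbox': [198.2, 191.7, 34.5, 35.5], 'confidence': 0.82}
{'time_s': 0.35, 'joint_pos': array([-6.30825455e+01,  7.21643893e+00, -2.28203550e+00,  8.05206674e+01,
        1.75083835e-04,  8.99996447e+01]), 'qvel': array([ 0.00415705, -0.04818843,  0.10448112,  0.01523194, -0.0162235 ,
        0.0538944 ]), 'joint_torque': array([-8.35357114e-04, -4.35208690e+01,  3.52637994e+01,  6.16782694e-03,
       -5.47201819e-05, -1.12073269e-05]), 'tool_pos': array([ 0.23763475, -0.46804824,  0.23111049]), 'ee_rot': array([-1.79980858e+02, -1.75202512e-04,  2.69178097e+01]), 'force': array([-0.12612317,  0.95971162,  0.53584967]), 'moment': array([ 0.02499574, -0.03006175, -0.00447089]), 'finger_force': 0.0, 'width': 0.9980342431539743}
```

View pics/scene1.png

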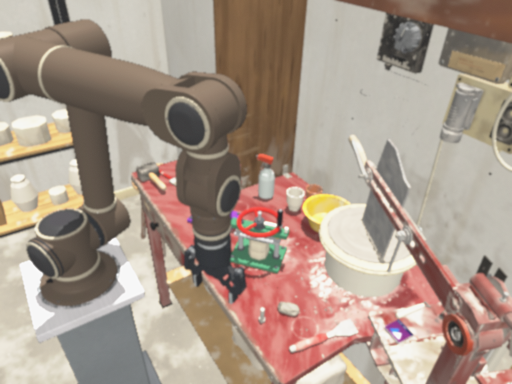

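View pics/top1.png

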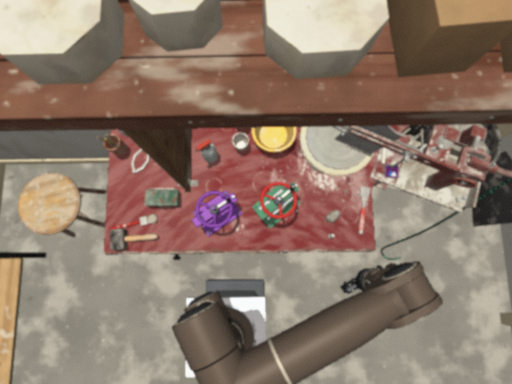

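```bash
cat > h.py <<'E'
import numpy as np,cv2
from scipy.spatial.transform import Rotation as R
from station import env,read_camera,workorder,boxes_of
def pts(p):
    K=np.array(p["camera_matrix"]);z=p["z_map"];v,u=np.mgrid[:z.shape[0],:z.shape[1]]
    c=np.stack([(u-K[0,2])*z/K[0,0],-(v-K[1,2])*z/K[1,1],-z],-1)
    w=c@R.from_euler("xyz",p["rotation"],degrees=True).as_matrix().T+np.array(p["position"]);w[z==0]=np.nan
    return w
def at_z(p,u,v,h):
    K=p["camera_matrix"];d=R.from_euler("xyz",p["rotation"],degrees=True).apply([(u-K[0,2])/K[0,0],-(v-K[1,2])/K[1,1],-1])
    return p["position"]+d*(h-p["position"][2])/d[2]
def save(p,n): cv2.imwrite("pics/"+n,p["img"][...,::-1])
def redwheel(p):
    w=pts(p);i=p["img"].astype(int)
    m=(i[...,0]>150)&(i[...,1]<70)&(i[...,2]<70)&(abs(w[...,2]-.148)<.015)
    return w,m
def circ(P):
    A=np.c_[2*P,np.ones(len(P))];s=np.linalg.lstsq(A,(P**2).sum(1),rcond=None)[0]
    return s[:2],np.sqrt(s[2]+s[0]**2+s[1]**2)
E
python3 - <<'E'
from h import *
for n,c in(("top",(245,160,75,70)),("scene",(215,185,90,100))):
    p=read_camera(n)
    w,m=redwheel(p);x,y,W,H=c;s=np.zeros_like(m);s[y:y+H,x:x+W]=1;m&=s
    P=w[m];print(n,m.sum(),P.mean(0),circ(P[:,:2]))
    k=s&(w[...,2]>.16)&(w[...,2]<.225)
    for v,u in np.argwhere(k)[:60]:print(u,v,np.round(w[v,u],3),p["img"][v,u])
    im=cv2.resize(p["img"][y:y+H,x:x+W,::-1],None,fx=6,fy=6,interpolation=cv2.INTER_CUBIC)
    cv2.imwrite(f"pics/{n}2.png",im)
    ims=im if n=="top" else np.hstack([cv2.resize(ims,(400,400)),cv2.resize(im,(400,400))])
cv2.imwrite("pics/both2.png",ims)
E
```

```text
top 227 [ 0.51973882 -0.21151987  0.15171365] (array([ 0.52723607, -0.21132917]), np.float64(0.06413163686030611))
309 160 [ 0.678 -0.333  0.165] [201 191 165]
310 160 [ 0.678 -0.337  0.162] [219 211 183]
311 160 [ 0.676 -0.34   0.17 ] [225 221 192]
312 160 [ 0.677 -0.344  0.168] [228 224 195]
313 160 [ 0.677 -0.348  0.169] [227 222 193]
314 160 [ 0.678 -0.352  0.164] [223 219 187]
315 160 [ 0.676 -0.355  0.171] [213 205 176]
316 160 [ 0.676 -0.359  0.169] [193 186 163]
317 160 [ 0.677 -0.363  0.167] [186 180 163]
318 160 [ 0.675 -0.366  0.174] [184 180 166]
319 160 [ 0.677 -0.371  0.167] [189 187 176]
310 161 [ 0.673 -0.336  0.168] [199 192 165]
311 161 [ 0.673 -0.34   0.166] [216 207 178]
312 161 [ 0.673 -0.344  0.167] [225 222 192]
313 161 [ 0.673 -0.348  0.167] [228 224 195]
314 161 [ 0.674 -0.352  0.165] [227 221 190]
315 161 [ 0.673 -0.355  0.168] [222 214 182]
316 161 [ 0.671 -0.358  0.173] [213 205 175]
317 161 [ 0.672 -0.363  0.17 ] [201 193 169]
318 161 [ 0.673 -0.367  0.167] [196 190 169]
319 161 [ 0.672 -0.37   0.169] [188 185 169]
311 162 [ 0.669 -0.34   0.166] [198 189 
[... 3780 characters left out ...]
81 214 [ 0.566 -0.27   0.197] [58 45 46]
282 214 [ 0.57  -0.27   0.195] [123  73  71]
258 215 [ 0.52  -0.214  0.174] [190 144 142]
259 215 [ 0.522 -0.216  0.175] [169 162 160]
260 215 [ 0.525 -0.218  0.175] [170 156 153]
277 215 [ 0.558 -0.261  0.19 ] [176  53  51]
278 215 [ 0.559 -0.264  0.192] [94 44 45]
279 215 [ 0.559 -0.27   0.196] [49 41 45]
280 215 [ 0.561 -0.272  0.196] [39 40 43]
281 215 [ 0.565 -0.272  0.195] [60 47 48]
282 215 [ 0.572 -0.267  0.188] [127  77  74]
258 216 [ 0.521 -0.214  0.17 ] [173 144 143]
259 216 [ 0.522 -0.217  0.171] [162 158 156]
260 216 [ 0.523 -0.221  0.174] [165 150 148]
277 216 [ 0.558 -0.262  0.187] [156  50  49]
278 216 [ 0.559 -0.265  0.189] [82 42 44]
```

View pics/both2.png

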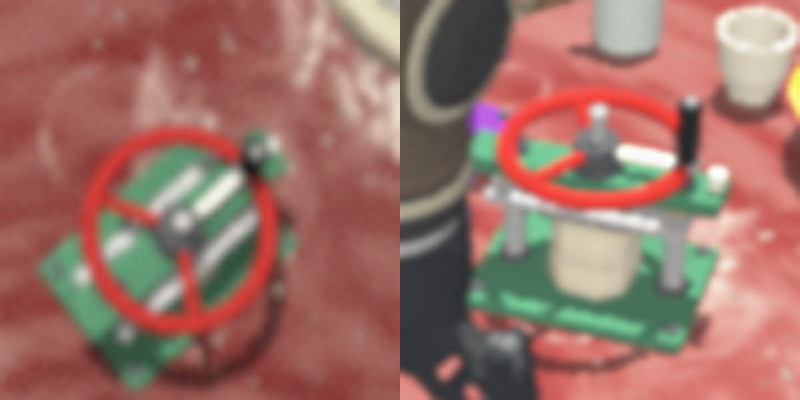

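```bash
python3 - <<'E'
from h import *
for n,c in(("top",(245,160,75,70)),("scene",(215,185,90,60))):
    p=read_camera(n);w,m=redwheel(p);x,y,W,H=c;s=np.zeros_like(m);s[y:y+H,x:x+W]=1;m&=s
    Q=np.array([at_z(p,u,v,.147)[:2] for v,u in np.argwhere(m)])
    c0=np.array([.525,-.214])
    for _ in range(8):
        r=np.linalg.norm(Q-c0,axis=1);G=Q[(r>.055)&(r<.08)];
        c0,rr=circ(G)
    print(n,len(G),c0,rr)
    i=p["img"].astype(int);k=s&(i.max(-1)<75)&(w[...,2]>.16)&(w[...,2]<.215)&(np.hypot(w[...,0]-.567,w[...,1]+.262)<.03)
    print("handle",k.sum(),np.nanmean(w[k],0) if k.any() else 0)
    i2=s&(i.min(-1)>170)&(abs(w[...,2]-.143)<.008)&(np.hypot(w[...,0]-c0[0],w[...,1]-c0[1])>.075)
    print("post",i2.sum(),np.nanmean(w[i2],0) if i2.any() else 0)
    if n=="top":
        for u in(230,260,290,320): print("shelf",np.round(w[[100,115,122],u],3).tolist())
        for uv in((293.5,186.5),(297,184)):print(at_z(p,*uv,.208),at_z(p,*uv,.145))
E
```

```text
top 218 [ 0.52719872 -0.21151583] 0.06500948362434546
handle 7 [ 0.56168798 -0.26063361  0.18444212]
post 3 [ 0.58540671 -0.28077275  0.14512699]
shelf [[0.608, -0.072, 0.896], [0.581, -0.072, 0.888], [0.587, -0.069, 0.836]]
shelf [[0.608, -0.129, 0.893], [0.581, -0.128, 0.886], [0.587, -0.129, 0.833]]
shelf [[0.607, -0.185, 0.893], [0.58, -0.185, 0.885], [0.587, -0.19, 0.831]]
shelf [[0.605, -0.241, 0.895], [0.582, -0.243, 0.878], [0.587, -0.252, 0.827]]
[ 0.56684578 -0.26492053  0.208     ] [ 0.57834561 -0.2721874   0.145     ]
[ 0.57604607 -0.27813088  0.208     ] [ 0.58798004 -0.28602112  0.145     ]
scene 108 [ 0.52337661 -0.21811252] 0.06398806367002152
handle 36 [ 0.5625616  -0.2685039   0.18162558]
post 13 [ 0.58004736 -0.2816697   0.14120946]
```

Emit:
step_arm(steps=[{"z":-0.04,"rz":-0.0235},{"rz":-0.0235},{"rz":-0.0235},{"rz":-0.0235},{"rz":-0.0235},{"rz":-0.0235},{"rz":-0.0235},{"rz":-0.0235},{"rz":-0.0235},{"rz":-0.0235},{"rz":-0.0235},{"rz":-0.0235}], jaw=1)

```text
invalid input at $.steps[0]: expected keys x, y, z, rx, ry, rz
```

```bash
python3 -c "
from h import *
s=env.state();print(s['joint_pos'],s['tool_pos'],s['ee_rot'],s['width'],s['time_s'])"
```

```text
[-6.30821349e+01  7.20788930e+00 -2.26836891e+00  8.05232979e+01
 -8.81026546e-04  9.00011083e+01] [ 0.23766552 -0.46811257  0.23129814] [1.79999556e+02 8.81017960e-04 2.69167568e+01] 1.0016169632740155 0.55
```

All six keys are needed.

Emit:
step_arm(steps=[{"x":0,"y":0,"z":-0.04,"rx":0,"ry":0,"rz":-0.0235},{"x":0,"y":0,"z":0,"rx":0,"ry":0,"rz":-0.0235},{"x":0,"y":0,"z":0,"rx":0,"ry":0,"rz":-0.0235},{"x":0,"y":0,"z":0,"rx":0,"ry":0,"rz":-0.0235},{"x":0,"y":0,"z":0,"rx":0,"ry":0,"rz":-0.0235},{"x":0,"y":0,"z":0,"rx":0,"ry":0,"rz":-0.0235},{"x":0,"y":0,"z":0,"rx":0,"ry":0,"rz":-0.0235},{"x":0,"y":0,"z":0,"rx":0,"ry":0,"rz":-0.0235},{"x":0,"y":0,"z":0,"rx":0,"ry":0,"rz":-0.0235},{"x":0,"y":0,"z":0,"rx":0,"ry":0,"rz":-0.0235},{"x":0,"y":0,"z":0,"rx":0,"ry":0,"rz":-0.0235},{"x":0,"y":0,"z":0,"rx":0,"ry":0,"rz":-0.0235}], jaw=1)

```text
time_s: 1.75
tool_pos: [0.2377, -0.4681, 0.2713]
ee_rot: [180.0, 0.0, 128.8]
force: [0.1, -0.3, 0.2]
width: 0.001
finger_force: 0.0
```

```bash
python3 -c "
from h import *
s=env.state();print(s['joint_pos'],s['tool_pos'],s['ee_rot'],s['width'],s['time_s'])"
```

```text
[-6.30843635e+01  7.43960257e+00  3.01121893e+00  8.55685544e+01
  1.19903101e-03 -1.18678529e+01] [ 0.23765443 -0.46811213  0.27133813] [1.79999456e+02 3.24306138e-03 1.28783489e+02] 0.0008962857364294755 1.75
```

Emit:
step_arm(steps=[{"x":0,"y":0,"z":0,"rx":0,"ry":0,"rz":-0.0235},{"x":0,"y":0,"z":0,"rx":0,"ry":0,"rz":-0.0235},{"x":0,"y":0,"z":0,"rx":0,"ry":0,"rz":-0.0235},{"x":0,"y":0,"z":0,"rx":0,"ry":0,"rz":-0.0235},{"x":0,"y":0,"z":0,"rx":0,"ry":0,"rz":-0.0235},{"x":0,"y":0,"z":0,"rx":0,"ry":0,"rz":-0.0235},{"x":0,"y":0,"z":0,"rx":0,"ry":0,"rz":-0.0235},{"x":0,"y":0,"z":0,"rx":0,"ry":0,"rz":-0.0235},{"x":0,"y":0,"z":0,"rx":0,"ry":0,"rz":-0.0235},{"x":0,"y":0,"z":0,"rx":0,"ry":0,"rz":-0.0235},{"x":0,"y":0,"z":0,"rx":0,"ry":0,"rz":-0.0235},{"x":0,"y":0,"z":0,"rx":0,"ry":0,"rz":-0.0235}])

```text
time_s: 2.95
tool_pos: [0.2377, -0.4681, 0.2713]
ee_rot: [-180.0, -0.0, -129.7]
force: [0.1, -0.2, -0.6]
width: -0.0
finger_force: 0.0
```

```bash
cat >> h.py <<'E'
AX=np.array([.526,-.213]);PH0=-49.
def rows(targets):  # targets: x,y,z,yaw(deg); prints rows in tool units
    s=env.state();x=np.r_[s["tool_pos"],s["ee_rot"][2]]
    for t in targets:
        a=np.radians(x[3]);dx,dy,dz=np.array(t[:3])-x[:3]
        dyaw=(t[3]-x[3]+180)%360-180
        print("x %.4f y %.4f z %.4f rz %.4f"%(dx*np.cos(a)+dy*np.sin(a),dx*np.sin(a)-dy*np.cos(a),-dz,-dyaw/360))
        x=np.array(t,float)
def pose(th,d,z,al=None,ax=AX,ph0=PH0):  # finger behind the handle at wheel angle th
    ph=ph0-th;al=16+24*th/360 if al is None else al
    H=ax+.065*np.array([np.cos(np.radians(ph)),np.sin(np.radians(ph))]);y=np.radians(ph+al)
    return [*(H-d*np.array([np.sin(y),-np.cos(y)])),z,ph+al]
E
python3 - <<'E'
from h import *
t=pose(0,.045,.271);print(t)
s=env.state();x=np.r_[s["tool_pos"],s["ee_rot"][2]];print(x,s["joint_pos"])
d=np.array(t)-x;d[3]=d[3]%360
rows([x+d*k/12 for k in range(1,13)])
E
```

```text
[np.float64(0.5931525934600592), np.float64(-0.22431594715693612), 0.271, -33.0]
[   0.23768812   -0.46813258    0.27134966 -129.69180656] [-6.30826895e+01  7.43935411e+00  3.01238053e+00  8.55651994e+01
  2.25538532e-03 -1.13390883e+02]
x -0.0346 y -0.0098 z 0.0000 rz -0.0224
x -0.0328 y -0.0146 z 0.0000 rz -0.0224
x -0.0305 y -0.0190 z 0.0000 rz -0.0224
x -0.0275 y -0.0231 z 0.0000 rz -0.0224
x -0.0240 y -0.0267 z 0.0000 rz -0.0224
x -0.0200 y -0.0298 z 0.0000 rz -0.0224
x -0.0156 y -0.0323 z 0.0000 rz -0.0224
x -0.0109 y -0.0342 z 0.0000 rz -0.0224
x -0.0060 y -0.0354 z 0.0000 rz -0.0224
x -0.0010 y -0.0359 z 0.0000 rz -0.0224
x 0.0040 y -0.0357 z 0.0000 rz -0.0224
x 0.0090 y -0.0348 z 0.0000 rz -0.0224
```

Emit:
step_arm(steps=[{"x":-0.0346,"y":-0.0098,"z":0,"rx":0,"ry":0,"rz":-0.0224},{"x":-0.0328,"y":-0.0146,"z":0,"rx":0,"ry":0,"rz":-0.0224},{"x":-0.0305,"y":-0.019,"z":0,"rx":0,"ry":0,"rz":-0.0224},{"x":-0.0275,"y":-0.0231,"z":0,"rx":0,"ry":0,"rz":-0.0224},{"x":-0.024,"y":-0.0267,"z":0,"rx":0,"ry":0,"rz":-0.0224},{"x":-0.02,"y":-0.0298,"z":0,"rx":0,"ry":0,"rz":-0.0224},{"x":-0.0156,"y":-0.0323,"z":0,"rx":0,"ry":0,"rz":-0.0224},{"x":-0.0109,"y":-0.0342,"z":0,"rx":0,"ry":0,"rz":-0.0224},{"x":-0.006,"y":-0.0354,"z":0,"rx":0,"ry":0,"rz":-0.0224},{"x":-0.001,"y":-0.0359,"z":0,"rx":0,"ry":0,"rz":-0.0224},{"x":0.004,"y":-0.0357,"z":0,"rx":0,"ry":0,"rz":-0.0224},{"x":0.009,"y":-0.0348,"z":0,"rx":0,"ry":0,"rz":-0.0224}])

```text
time_s: 4.15
tool_pos: [0.5955, -0.2253, 0.2713]
ee_rot: [180.0, -0.0, -32.9]
force: [1.0, -0.8, 0.0]
width: -0.001
finger_force: 0.0
```

```bash
python3 - <<'E'
from h import *
t=pose(0,.045,.271);s=env.state();print(s["joint_pos"],s["tool_pos"],s["ee_rot"],s["time_s"])
rows([t,pose(0,.045,.17)])
p=read_camera("scene");im=p["img"][130:290,190:340,::-1];im=cv2.resize(im,None,fx=3.5,fy=3.5,interpolation=cv2.INTER_CUBIC)
q=read_camera("top");i2=cv2.resize(q["img"][150:240,240:330,::-1],(250,250),interpolation=cv2.INTER_CUBIC)
im=cv2.copyMakeBorder(im,0,0,0,250,0);im[:250,-250:]=i2
cv2.imwrite("pics/s3.png",im)
E
```

```text
[-2.07215704e+01  2.02898539e+01  1.94504145e+01  8.91494928e+01
 -4.31325212e-03 -1.67785734e+02] [ 0.59554149 -0.22531641  0.27132988] [ 1.79998126e+02 -1.17298511e-02 -3.29358367e+01] 4.15
x -0.0025 y 0.0005 z 0.0003 rz 0.0002
x 0.0000 y -0.0000 z 0.1010 rz -0.0000
```

View pics/s3.png

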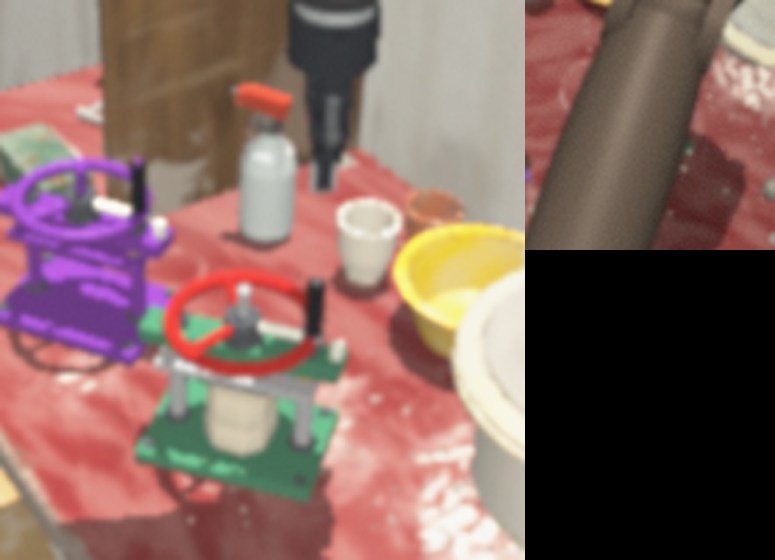

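Emit:
step_arm(steps=[{"x":-0.002,"y":0,"z":0.026,"rx":0,"ry":0,"rz":0},{"x":0,"y":0,"z":0.025,"rx":0,"ry":0,"rz":0},{"x":0,"y":0,"z":0.025,"rx":0,"ry":0,"rz":0},{"x":0,"y":0,"z":0.025,"rx":0,"ry":0,"rz":0},{"x":0,"y":0,"z":0,"rx":0,"ry":0,"rz":0}])

```text
time_s: 4.75
tool_pos: [0.5904, -0.225, 0.1667]
ee_rot: [179.9, 0.4, -33.4]
force: [0.9, 0.3, 0.2]
width: 0.001
finger_force: 0.0
```

```bash
python3 - <<'E'
from h import *
s=env.state();print(s["tool_pos"],s["ee_rot"],s["force"])
p=read_camera("scene");w,m=redwheel(p)
sx=(np.hypot(w[...,0]-.525,w[...,1]+.214)<.085)
i=p["img"].astype(int)
m=sx&(i[...,0]>140)&(i[...,1]<90)&(abs(w[...,2]-.147)<.02)
Q=np.array([at_z(p,u,v,.147)[:2] for v,u in np.argwhere(m)]);c0=np.array([.525,-.214])
for _ in range(8):
    r=np.linalg.norm(Q-c0,axis=1);G=Q[(r>.055)&(r<.08)];c0,rr=circ(G)
print(len(G),c0,rr)
k=(w[...,2]>.16)&(w[...,2]<.4)&(np.hypot(w[...,0]-.58,w[...,1]+.24)<.06)
for lo,hi in((.165,.185),(.185,.2),(.2,.22)):
    kk=k&(w[...,2]>lo)&(w[...,2]<hi);print(lo,[(u,v,*np.round(w[v,u],3).tolist()) for v,u in np.argwhere(kk)][::4][:14])
v,u=np.argwhere(k).mean(0).astype(int)
cv2.imwrite("pics/s4.png",cv2.resize(p["img"][160:270,210:330,::-1],None,fx=5,fy=5,interpolation=cv2.INTER_CUBIC))
E
```

```text
[ 0.59035474 -0.22499565  0.16666023] [179.90983662   0.35333126 -33.3687885 ] [0.91891484 0.27879331 0.1546732 ]
340 [ 0.52505429 -0.21457024] 0.06510009781063074
0.165 [(np.int64(275), np.int64(206), 0.583, -0.215, 0.185), (np.int64(276), np.int64(209), 0.581, -0.224, 0.179), (np.int64(260), np.int64(211), 0.529, -0.211, 0.184), (np.int64(275), np.int64(212), 0.579, -0.223, 0.168), (np.int64(260), np.int64(215), 0.525, -0.218, 0.175), (np.int64(278), np.int64(217), 0.559, -0.265, 0.185), (np.int64(277), np.int64(218), 0.56, -0.26, 0.177), (np.int64(281), np.int64(218), 0.566, -0.272, 0.183), (np.int64(279), np.int64(219), 0.561, -0.269, 0.179), (np.int64(277), np.int64(220), 0.559, -0.262, 0.171), (np.int64(281), np.int64(220), 0.568, -0.27, 0.173), (np.int64(279), np.int64(221), 0.562, -0.268, 0.17), (np.int64(278), np.int64(222), 0.559, -0.267, 0.167)]
0.185 [(np.int64(275), np.int64(205), 0.582, -0.217, 0.19), (np.int64(279), np.int64(206), 0.588, -0.23, 0.192), (np.int64(275), np.int64(207), 0.58, -0.22, 0.186), (np.int64(279), np.int64(207), 0.585, -0.234, 0.193), (np.int64(27
[... 257 characters left out ...]
np.int64(277), np.int64(216), 0.559, -0.26, 0.185), (np.int64(281), np.int64(216), 0.564, -0.273, 0.192)]
0.2 [(np.int64(275), np.int64(199), 0.583, -0.214, 0.211), (np.int64(275), np.int64(203), 0.568, -0.234, 0.215), (np.int64(282), np.int64(204), 0.58, -0.254, 0.219), (np.int64(279), np.int64(205), 0.57, -0.252, 0.218), (np.int64(283), np.int64(205), 0.583, -0.255, 0.215), (np.int64(281), np.int64(209), 0.572, -0.261, 0.207), (np.int64(280), np.int64(210), 0.566, -0.264, 0.208), (np.int64(278), np.int64(211), 0.561, -0.261, 0.204), (np.int64(282), np.int64(211), 0.568, -0.271, 0.208), (np.int64(280), np.int64(212), 0.561, -0.27, 0.207), (np.int64(280), np.int64(213), 0.562, -0.27, 0.202)]
```

View pics/s4.png

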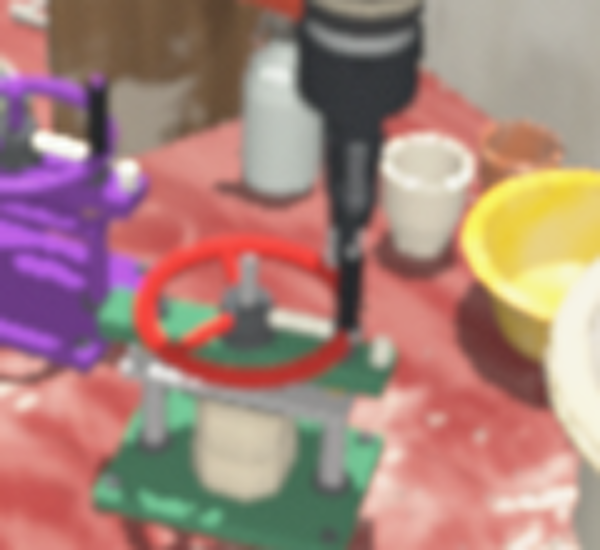

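```bash
sed -i 's/AX=np.array.*/AX=np.array([.5258,-.2135]);PH0=-49./' h.py
python3 - <<'E'
from h import *
rows([pose(0,d,.17) for d in(.040,.035,.030,.026,.0235)]+[pose(t,.0235,.17) for t in(2,6,10,15,20,25,30)])
E
```

```text
x 0.0013 y 0.0037 z -0.0010 rz -0.0010
x -0.0000 y 0.0050 z -0.0000 rz -0.0000
x 0.0000 y 0.0050 z -0.0000 rz -0.0000
x -0.0000 y 0.0040 z -0.0000 rz -0.0000
x 0.0000 y 0.0025 z -0.0000 rz -0.0000
x 0.0001 y 0.0022 z -0.0000 rz 0.0052
x 0.0001 y 0.0044 z -0.0000 rz 0.0104
x 0.0001 y 0.0044 z -0.0000 rz 0.0104
x 0.0001 y 0.0054 z -0.0000 rz 0.0130
x 0.0000 y 0.0054 z -0.0000 rz 0.0130
x -0.0000 y 0.0054 z -0.0000 rz 0.0130
x -0.0000 y 0.0054 z -0.0000 rz 0.0130
```

Emit:
step_arm(steps=[{"x":0.001,"y":0.004,"z":-0.001,"rx":0,"ry":0,"rz":0},{"x":0,"y":0.005,"z":0,"rx":0,"ry":0,"rz":0},{"x":0,"y":0.005,"z":0,"rx":0,"ry":0,"rz":0},{"x":0,"y":0.004,"z":0,"rx":0,"ry":0,"rz":0},{"x":0,"y":0.0025,"z":0,"rx":0,"ry":0,"rz":0},{"x":0,"y":0.0022,"z":0,"rx":0,"ry":0,"rz":0.0052},{"x":0,"y":0.0044,"z":0,"rx":0,"ry":0,"rz":0.0104},{"x":0,"y":0.0044,"z":0,"rx":0,"ry":0,"rz":0.0104},{"x":0,"y":0.0054,"z":0,"rx":0,"ry":0,"rz":0.013},{"x":0,"y":0.0054,"z":0,"rx":0,"ry":0,"rz":0.013},{"x":0,"y":0.0054,"z":0,"rx":0,"ry":0,"rz":0.013},{"x":0,"y":0.0054,"z":0,"rx":0,"ry":0,"rz":0.013}])

```text
time_s: 6.0
tool_pos: [0.56, -0.2657, 0.1715]
ee_rot: [-179.9, -0.0, -61.6]
force: [2.1, 0.5, 0.5]
width: -0.004
finger_force: 1.1
```

```bash
python3 - <<'E'
from h import *
s=env.state();print(s["tool_pos"],s["ee_rot"],s["force"],s["joint_pos"][5],pose(30,.0235,.17))
p=read_camera("scene")
cv2.imwrite("pics/s5.png",cv2.resize(p["img"][160:270,210:330,::-1],None,fx=5,fy=5,interpolation=cv2.INTER_CUBIC))
rows([pose(t,.0235,.17) for t in range(36,103,6)])
E
```

```text
[ 0.55995653 -0.26565248  0.17147654] [-1.79923429e+02 -2.35124780e-02 -6.15997231e+01] [2.05089661 0.46150377 0.4828597 ] -143.80353019463084 [np.float64(0.5587561478172512), np.float64(-0.26591274084830924), 0.17, -61.0]
x -0.0004 y 0.0067 z 0.0015 rz 0.0133
x -0.0002 y 0.0064 z -0.0000 rz 0.0156
x -0.0002 y 0.0064 z -0.0000 rz 0.0156
x -0.0003 y 0.0064 z -0.0000 rz 0.0156
x -0.0003 y 0.0064 z -0.0000 rz 0.0156
x -0.0004 y 0.0064 z -0.0000 rz 0.0156
x -0.0004 y 0.0064 z -0.0000 rz 0.0156
x -0.0005 y 0.0063 z -0.0000 rz 0.0156
x -0.0005 y 0.0063 z -0.0000 rz 0.0156
x -0.0005 y 0.0063 z -0.0000 rz 0.0156
x -0.0006 y 0.0063 z -0.0000 rz 0.0156
x -0.0006 y 0.0063 z -0.0000 rz 0.0156
```

View pics/s5.png

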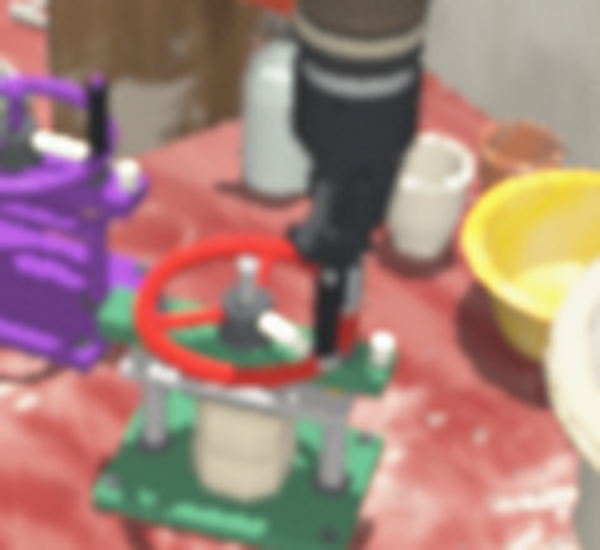

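Emit:
step_arm(steps=[{"x":-0.0004,"y":0.0067,"z":0.001,"rx":0,"ry":0,"rz":0.0133},{"x":-0.0002,"y":0.0064,"z":0,"rx":0,"ry":0,"rz":0.0156},{"x":-0.0002,"y":0.0064,"z":0,"rx":0,"ry":0,"rz":0.0156},{"x":-0.0003,"y":0.0064,"z":0,"rx":0,"ry":0,"rz":0.0156},{"x":-0.0003,"y":0.0064,"z":0,"rx":0,"ry":0,"rz":0.0156},{"x":-0.0004,"y":0.0064,"z":0,"rx":0,"ry":0,"rz":0.0156},{"x":-0.0004,"y":0.0064,"z":0,"rx":0,"ry":0,"rz":0.0156},{"x":-0.0005,"y":0.0063,"z":0,"rx":0,"ry":0,"rz":0.0156},{"x":-0.0005,"y":0.0063,"z":0,"rx":0,"ry":0,"rz":0.0156},{"x":-0.0005,"y":0.0063,"z":0,"rx":0,"ry":0,"rz":0.0156},{"x":-0.0006,"y":0.0063,"z":0,"rx":0,"ry":0,"rz":0.0156},{"x":-0.0006,"y":0.0063,"z":0,"rx":0,"ry":0,"rz":0.0156}])

```text
time_s: 7.25
tool_pos: [0.488, -0.2599, 0.1706]
ee_rot: [-179.9, -0.0, -128.1]
force: [1.2, -2.1, 0.7]
width: 0.004
finger_force: 1.2
```

```bash
python3 - <<'E'
from h import *
s=env.state();print(s["tool_pos"],s["ee_rot"],s["force"],s["joint_pos"][5],pose(102,.0235,.17))
rows([pose(t,.0235,.17) for t in range(108,175,6)])
E
```

```text
[ 0.48801235 -0.25993888  0.1706496 ] [-1.79906463e+02 -1.31615030e-02 -1.28134736e+02] [ 1.16809397 -2.09681726  0.73473791] -79.89151329124626 [np.float64(0.48741735602556124), np.float64(-0.2595452226069144), 0.17, -128.2]
x -0.0006 y 0.0069 z 0.0006 rz 0.0157
x -0.0007 y 0.0062 z -0.0000 rz 0.0156
x -0.0008 y 0.0062 z -0.0000 rz 0.0156
x -0.0008 y 0.0062 z -0.0000 rz 0.0156
x -0.0008 y 0.0062 z -0.0000 rz 0.0156
x -0.0009 y 0.0061 z -0.0000 rz 0.0156
x -0.0009 y 0.0061 z -0.0000 rz 0.0156
x -0.0010 y 0.0061 z -0.0000 rz 0.0156
x -0.0010 y 0.0061 z -0.0000 rz 0.0156
x -0.0010 y 0.0060 z -0.0000 rz 0.0156
x -0.0011 y 0.0060 z -0.0000 rz 0.0156
x -0.0011 y 0.0060 z -0.0000 rz 0.0156
```

Emit:
step_arm(steps=[{"x":-0.0006,"y":0.0067,"z":0,"rx":0,"ry":0,"rz":0.0157},{"x":-0.0007,"y":0.0062,"z":0,"rx":0,"ry":0,"rz":0.0156},{"x":-0.0008,"y":0.0062,"z":0,"rx":0,"ry":0,"rz":0.0156},{"x":-0.0008,"y":0.0062,"z":0,"rx":0,"ry":0,"rz":0.0156},{"x":-0.0008,"y":0.0062,"z":0,"rx":0,"ry":0,"rz":0.0156},{"x":-0.0009,"y":0.0061,"z":0,"rx":0,"ry":0,"rz":0.0156},{"x":-0.0009,"y":0.0061,"z":0,"rx":0,"ry":0,"rz":0.0156},{"x":-0.001,"y":0.0061,"z":0,"rx":0,"ry":0,"rz":0.0156},{"x":-0.001,"y":0.0061,"z":0,"rx":0,"ry":0,"rz":0.0156},{"x":-0.001,"y":0.006,"z":0,"rx":0,"ry":0,"rz":0.0156},{"x":-0.0011,"y":0.006,"z":0,"rx":0,"ry":0,"rz":0.0156},{"x":-0.0011,"y":0.006,"z":0,"rx":0,"ry":0,"rz":0.0156}])

```text
time_s: 8.45
tool_pos: [0.4716, -0.1919, 0.1706]
ee_rot: [-179.9, 0.0, 164.4]
force: [-0.8, -2.2, 0.5]
width: 0.006
finger_force: 1.3
```

```bash
python3 - <<'E'
from h import *
s=env.state();print(s["tool_pos"],s["ee_rot"],s["force"],s["joint_pos"][5],pose(174,.0235,.17))
rows([pose(t,.0235,.17) for t in range(180,247,6)])
E
```

```text
[ 0.47155816 -0.19191928  0.17059911] [-1.79916790e+02  1.79746334e-02  1.64427655e+02] [-0.78009466 -2.20153006  0.52771822] -6.526677049910381 [np.float64(0.4720214406338139), np.float64(-0.19182634859543918), 0.17, -195.4]
x -0.0016 y 0.0062 z 0.0006 rz 0.0151
x -0.0012 y 0.0059 z -0.0000 rz 0.0156
x -0.0013 y 0.0059 z -0.0000 rz 0.0156
x -0.0013 y 0.0059 z -0.0000 rz 0.0156
x -0.0013 y 0.0059 z -0.0000 rz 0.0156
x -0.0014 y 0.0058 z -0.0000 rz 0.0156
x -0.0014 y 0.0058 z -0.0000 rz 0.0156
x -0.0015 y 0.0058 z -0.0000 rz 0.0156
x -0.0015 y 0.0058 z -0.0000 rz 0.0156
x -0.0015 y 0.0057 z -0.0000 rz 0.0156
x -0.0016 y 0.0057 z -0.0000 rz 0.0156
x -0.0016 y 0.0057 z -0.0000 rz 0.0156
```

Emit:
step_arm(steps=[{"x":-0.0015,"y":0.0061,"z":0,"rx":0,"ry":0,"rz":0.0151},{"x":-0.0012,"y":0.0059,"z":0,"rx":0,"ry":0,"rz":0.0156},{"x":-0.0013,"y":0.0059,"z":0,"rx":0,"ry":0,"rz":0.0156},{"x":-0.0013,"y":0.0059,"z":0,"rx":0,"ry":0,"rz":0.0156},{"x":-0.0013,"y":0.0059,"z":0,"rx":0,"ry":0,"rz":0.0156},{"x":-0.0014,"y":0.0058,"z":0,"rx":0,"ry":0,"rz":0.0156},{"x":-0.0014,"y":0.0058,"z":0,"rx":0,"ry":0,"rz":0.0156},{"x":-0.0015,"y":0.0058,"z":0,"rx":0,"ry":0,"rz":0.0156},{"x":-0.0015,"y":0.0058,"z":0,"rx":0,"ry":0,"rz":0.0156},{"x":-0.0015,"y":0.0057,"z":0,"rx":0,"ry":0,"rz":0.0156},{"x":-0.0016,"y":0.0057,"z":0,"rx":0,"ry":0,"rz":0.0156},{"x":-0.0016,"y":0.0057,"z":0,"rx":0,"ry":0,"rz":0.0156}])

```text
time_s: 9.65
tool_pos: [0.5296, -0.1573, 0.1705]
ee_rot: [-180.0, 0.0, 97.2]
force: [-1.6, -1.0, 2.0]
width: 0.0
finger_force: 1.4
```

```bash
python3 - <<'E'
from h import *
s=env.state();print(s["tool_pos"],s["ee_rot"],s["force"],s["joint_pos"][5],pose(246,.0235,.17))
rows([pose(t,.0235,.17) for t in range(252,319,6)])
p=read_camera("scene")
cv2.imwrite("pics/s6.png",cv2.resize(p["img"][160:270,210:330,::-1],None,fx=5,fy=5,interpolation=cv2.INTER_CUBIC))
E
```

```text
[ 0.52956304 -0.15729923  0.17053848] [-1.79951063e+02  1.15425339e-02  9.72387653e+01] [-1.64551251 -0.95976063  1.96936598] 66.23414034099659 [np.float64(0.5299659146971429), np.float64(-0.15761669036219045), 0.17, -262.6]
x -0.0020 y 0.0060 z 0.0005 rz 0.0151
x -0.0017 y 0.0056 z -0.0000 rz 0.0156
x -0.0017 y 0.0056 z -0.0000 rz 0.0156
x -0.0018 y 0.0056 z -0.0000 rz 0.0156
x -0.0018 y 0.0055 z -0.0000 rz 0.0156
x -0.0018 y 0.0055 z -0.0000 rz 0.0156
x -0.0019 y 0.0055 z -0.0000 rz 0.0156
x -0.0019 y 0.0055 z -0.0000 rz 0.0156
x -0.0020 y 0.0054 z -0.0000 rz 0.0156
x -0.0020 y 0.0054 z -0.0000 rz 0.0156
x -0.0020 y 0.0054 z -0.0000 rz 0.0156
x -0.0021 y 0.0053 z -0.0000 rz 0.0156
```

View pics/s6.png

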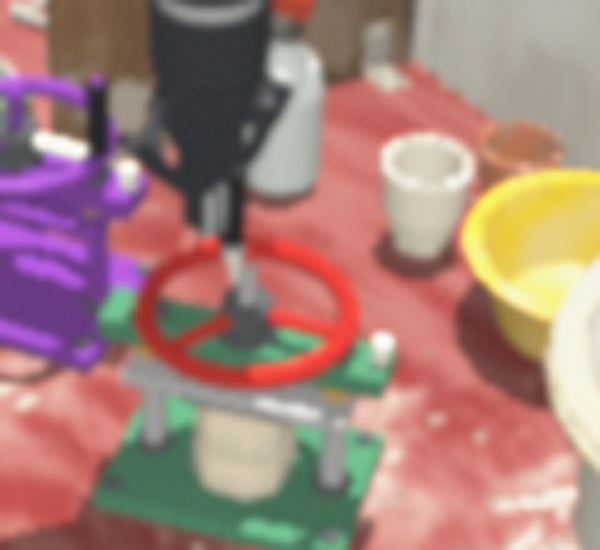

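Emit:
step_arm(steps=[{"x":-0.002,"y":0.006,"z":0,"rx":0,"ry":0,"rz":0.0151},{"x":-0.0017,"y":0.0056,"z":0,"rx":0,"ry":0,"rz":0.0156},{"x":-0.0017,"y":0.0056,"z":0,"rx":0,"ry":0,"rz":0.0156},{"x":-0.0018,"y":0.0056,"z":0,"rx":0,"ry":0,"rz":0.0156},{"x":-0.0018,"y":0.0055,"z":0,"rx":0,"ry":0,"rz":0.0156},{"x":-0.0018,"y":0.0055,"z":0,"rx":0,"ry":0,"rz":0.0156},{"x":-0.0019,"y":0.0055,"z":0,"rx":0,"ry":0,"rz":0.0156},{"x":-0.0019,"y":0.0055,"z":0,"rx":0,"ry":0,"rz":0.0156},{"x":-0.002,"y":0.0054,"z":0,"rx":0,"ry":0,"rz":0.0156},{"x":-0.002,"y":0.0054,"z":0,"rx":0,"ry":0,"rz":0.0156},{"x":-0.002,"y":0.0054,"z":0,"rx":0,"ry":0,"rz":0.0156},{"x":-0.0021,"y":0.0053,"z":0,"rx":0,"ry":0,"rz":0.0156}])

```text
time_s: 10.9
tool_pos: [0.5786, -0.2006, 0.1704]
ee_rot: [-179.9, -0.0, 30.2]
force: [-0.8, 1.9, 2.1]
width: 0.0
finger_force: 1.6
```

```bash
cat >> h.py <<'E'
def spoke(p):
    # angle of handle: dark pixels above rim; and of the white spoke, about AX
    w=pts(p);i=p["img"].astype(int);rel=w[...,:2]-AX;r=np.hypot(rel[...,0],rel[...,1])
    k=(i.min(-1)>165)&(r>.018)&(r<.058)&(abs(w[...,2]-.147)<.02)
    Q=np.array([at_z(p,u,v,.150)[:2]-AX for v,u in np.argwhere(k)])
    if len(Q):
        m=Q.mean(0);print("spoke",len(Q),m,np.degrees(np.arctan2(m[1],m[0])))
    k=(i.max(-1)<75)&(r>.04)&(r<.085)&(w[...,2]>.155)&(w[...,2]<.212)
    if k.any():
        m=w[k].mean(0);v=m[:2]-p["position"][:2];c=m[:2]+.0075*v/np.linalg.norm(v)-AX
        print("dark",k.sum(),m,np.degrees(np.arctan2(c[1],c[0])),np.hypot(*c))
    k=(i.min(-1)>165)&(r>.08)&(r<.1)&(abs(w[...,2]-.143)<.01)
    if k.any():
        Q=np.array([at_z(p,u,v,.143)[:2]-AX for v,u in np.argwhere(k)]);m=Q.mean(0);print("post",len(Q),np.degrees(np.arctan2(m[1],m[0])),np.hypot(*m))
E
python3 - <<'E'
from h import *
s=env.state();print(s["tool_pos"],s["ee_rot"],s["force"],s["joint_pos"][5],pose(318,.0235,.17))
rows([pose(t,.0235,.17) for t in (323,328,332,336,340,343,346,346)])
p=read_camera("scene");spoke(p)
E
```

```text
[ 0.57860441 -0.20059465  0.17035607] [-1.79931801e+02 -1.91472883e-02  3.01567624e+01] [-0.764017    1.86466022  2.11634673] 130.69397551170576 [np.float64(0.5784945311108755), np.float64(-0.20111104947542252), 0.17, -329.8]
x -0.0021 y 0.0048 z 0.0004 rz 0.0128
x -0.0017 y 0.0044 z -0.0000 rz 0.0130
x -0.0014 y 0.0035 z -0.0000 rz 0.0104
x -0.0014 y 0.0035 z -0.0000 rz 0.0104
x -0.0014 y 0.0035 z -0.0000 rz 0.0104
x -0.0010 y 0.0026 z -0.0000 rz 0.0078
x -0.0011 y 0.0026 z -0.0000 rz 0.0078
x 0.0000 y 0.0000 z -0.0000 rz -0.0000
spoke 26 [ 0.03273974 -0.00954748] -16.257603261289574
dark 73 [ 0.58373777 -0.22225911  0.1886856 ] -2.577305600172361 0.06257299375415162
post 14 -53.483124944082974 0.08814315908160364
```

Emit:
step_arm(steps=[{"x":-0.002,"y":0.0048,"z":0,"rx":0,"ry":0,"rz":0.0128},{"x":-0.0017,"y":0.0044,"z":0,"rx":0,"ry":0,"rz":0.013},{"x":-0.0014,"y":0.0035,"z":0,"rx":0,"ry":0,"rz":0.0104},{"x":-0.0014,"y":0.0035,"z":0,"rx":0,"ry":0,"rz":0.0104},{"x":-0.0014,"y":0.0035,"z":0,"rx":0,"ry":0,"rz":0.0104},{"x":-0.001,"y":0.0026,"z":0,"rx":0,"ry":0,"rz":0.0078},{"x":-0.001,"y":0.0026,"z":0,"rx":0,"ry":0,"rz":0.0078},{"x":0,"y":0,"z":0,"rx":0,"ry":0,"rz":0}])

```text
time_s: 11.75
tool_pos: [0.5775, -0.2274, 0.1703]
ee_rot: [-180.0, 0.0, 4.2]
force: [-0.5, 1.0, 1.3]
width: -0.001
finger_force: 0.9
```

```bash
cat >> h.py <<'E'
ref=cv2.imread("pics/scene1.png")[...,::-1].astype(int)
def base(i):  # subpixel column centre of the dark handle per row (reference vs now), rows of the bar
    out=[]
    for v in range(211,226):
        g=np.clip(110-i[v,268:292].max(-1),0,None).astype(float)
        out.append(np.nan if g.sum()<60 else (g*np.arange(268,292)).sum()/g.sum())
    return np.array(out)
def spokepix(i,p):
    k=(i.min(-1)>150);V,U=np.argwhere(k[200:240,240:290]).T+np.array([[200],[240]])
    Q=np.array([at_z(p,u,v,.150)[:2]-np.array([.525,-.2146]) for v,u in zip(V,U)]);r=np.hypot(*Q.T);Q=Q[(r>.018)&(r<.058)]
    wt=np.degrees(np.arctan2(Q[:,1],Q[:,0]));wt=wt[abs(wt+48)<35];return len(wt),np.median(wt),wt.mean()
E
python3 - <<'E'
from h import *
s=env.state();print(s["tool_pos"],s["ee_rot"],s["force"],s["joint_pos"][5],pose(346,.0235,.17))
rows([pose(t,.0235,.17) for t in (349,352,354,356,358,360)])
p=read_camera("scene");n=p["img"].astype(int)
print(np.round(base(ref),1),"\n",np.round(base(n),1));print(spokepix(ref,p),spokepix(n,p))
c=[cv2.resize(a[190:240,240:300].astype(np.uint8)[...,::-1],(396,330),interpolation=cv2.INTER_CUBIC) for a in(ref,n)]
cv2.imwrite("pics/cmp1.png",np.hstack(c))
E
```

```text
[ 0.57749325 -0.22743471  0.1703021 ] [-1.79976305e+02  7.71919374e-03  4.24836039e+00] [-0.51448315  0.98381448  1.30262479] 154.24701982990146 [np.float64(0.5773783299773809), np.float64(-0.22734163643588282), 0.17, -355.93333333333334]
x -0.0012 y 0.0025 z 0.0003 rz 0.0083
x -0.0011 y 0.0026 z -0.0000 rz 0.0078
x -0.0007 y 0.0017 z -0.0000 rz 0.0052
x -0.0007 y 0.0017 z -0.0000 rz 0.0052
x -0.0007 y 0.0017 z -0.0000 rz 0.0052
x -0.0007 y 0.0017 z -0.0000 rz 0.0052
[  nan 279.6 279.8 279.8 279.8 279.6 279.5 279.5 279.4 279.4 279.3 279.2
 279.1 279.1 279.1] 
 [279.3 279.5 280.1 280.3 280.2 280.1 279.9 279.7 279.6 279.6 279.7   nan
   nan   nan   nan]
(64, np.float64(-57.383683363296775), np.float64(-57.15527716868536)) (43, np.float64(-45.13682657971301), np.float64(-45.55319598457902))
```

View pics/cmp1.png

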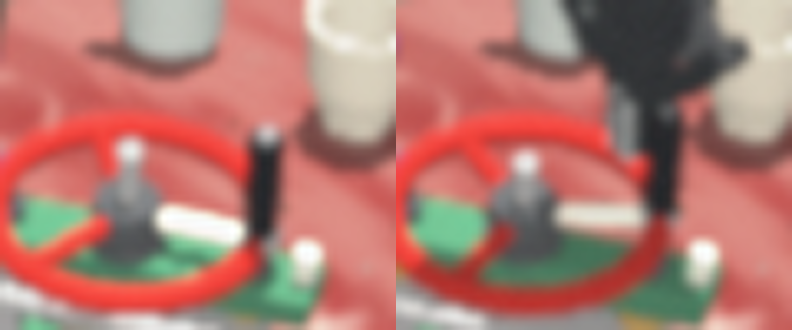

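Emit:
step_arm(steps=[{"x":-0.0012,"y":0.0025,"z":0,"rx":0,"ry":0,"rz":0.0083},{"x":-0.0011,"y":0.0026,"z":0,"rx":0,"ry":0,"rz":0.0078},{"x":-0.0007,"y":0.0017,"z":0,"rx":0,"ry":0,"rz":0.0052},{"x":-0.0003,"y":0.0009,"z":0,"rx":0,"ry":0,"rz":0.0026},{"x":0,"y":0,"z":0,"rx":0,"ry":0,"rz":0}])

```text
time_s: 12.3
tool_pos: [0.5745, -0.2353, 0.1703]
ee_rot: [-180.0, 0.0, -4.5]
force: [-0.9, 1.9, 1.7]
width: -0.002
finger_force: 1.4
```

```bash
cat >> h.py <<'E'
def foot(p):  # wheel angle by matching: spoke outer part + handle foot in this camera
    n=p["img"].astype(int);C=np.array([.525,-.2146])
    K=p["camera_matrix"];Rm=R.from_euler("xyz",p["rotation"],degrees=True).as_matrix()
    def proj(X):
        c=(np.array(X)-p["position"])@Rm;return np.stack([K[0,2]-K[0,0]*c[...,0]/c[...,2],K[1,2]+K[1,1]*c[...,1]/c[...,2]],-1)
    res=[]
    for im in(ref,n):
        b=im.min(-1).astype(np.float32);sc=[]
        A=np.arange(-80,-20,.5)
        for a in A:
            a=np.radians(a);r=np.linspace(.022,.045,24)
            q=proj(np.c_[C[0]+r*np.cos(a),C[1]+r*np.sin(a),np.full(24,.15)]).astype(np.float32)
            sc.append(cv2.remap(b,q[None,:,0],q[None,:,1],cv2.INTER_LINEAR).mean())
        sc=np.array(sc);w=np.clip(sc-.55*sc.max()-.45*np.median(sc),0,None);res.append((A*w).sum()/w.sum())
    return res
E
python3 - <<'E'
from h import *
s=env.state();print(s["tool_pos"],s["ee_rot"],s["force"],s["joint_pos"][5])
p=read_camera("scene");n=p["img"].astype(int)
print(spokepix(ref,p),spokepix(n,p),foot(p));w=pts(p)
for a in(ref,n): print([int(a[v,278:281].max(-1).mean()) for v in range(216,230)],[int((a[v,278:281,0]-a[v,278:281,1]).mean()) for v in range(216,230)])
c=[cv2.resize(a[190:240,240:300].astype(np.uint8)[...,::-1],(396,330),interpolation=cv2.INTER_CUBIC) for a in(ref,n)]
cv2.imwrite("pics/cmp2.png",np.hstack(c))
E
```

```text
[ 0.5744518  -0.23531977  0.1703432 ] [-1.79995138e+02  2.95259310e-03 -4.45484345e+00] [-0.86542185  1.94576739  1.66056742] 162.17698770137227
(64, np.float64(-57.383683363296775), np.float64(-57.15527716868536)) (42, np.float64(-52.85149053183248), np.float64(-53.27201642430164)) [np.float64(-55.5616123880662), np.float64(-52.53429343751963)]
[56, 52, 48, 49, 49, 49, 51, 51, 53, 75, 116, 147, 156, 152] [14, 9, 6, 5, 5, 5, 5, 4, 3, 14, 37, 58, 73, 77]
[62, 59, 52, 51, 52, 51, 49, 59, 98, 137, 155, 159, 154, 143] [18, 16, 10, 8, 8, 6, 3, 8, 32, 64, 91, 103, 99, 83]
```

View pics/cmp2.png

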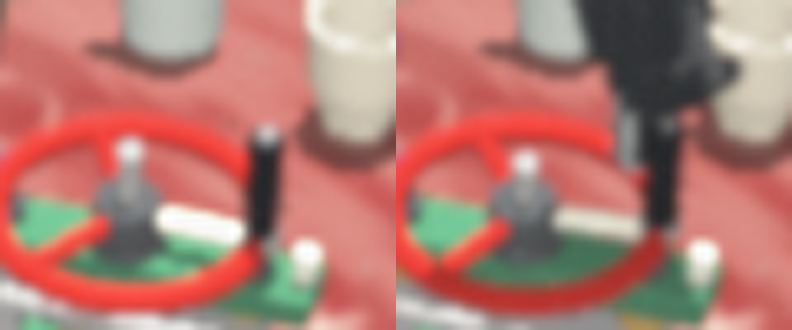

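Emit:
step_arm(steps=[{"x":-0.0007,"y":0.0017,"z":0,"rx":0,"ry":0,"rz":0.0052},{"x":-0.0005,"y":0.0013,"z":0,"rx":0,"ry":0,"rz":0.0039},{"x":0,"y":0,"z":0,"rx":0,"ry":0,"rz":0},{"x":0,"y":0,"z":0,"rx":0,"ry":0,"rz":0}])

```text
time_s: 12.75
tool_pos: [0.5729, -0.2384, 0.1703]
ee_rot: [180.0, 0.0, -7.8]
force: [-0.6, 1.2, 1.0]
width: -0.003
finger_force: 1.3
```

```bash
python3 - <<'E'
from h import *
s=env.state();print(s["tool_pos"],s["ee_rot"],s["force"],s["joint_pos"][5],pose(358.5,.0235,.17))
p=read_camera("scene");n=p["img"].astype(int)
print(spokepix(ref,p),spokepix(n,p),foot(p),np.round(base(n),1))
for a in(ref,n): print([int(a[v,278:281].max(-1).mean()) for v in range(216,230)],[int((a[v,278:281,0]-a[v,278:281,1]).mean()) for v in range(216,230)])
E
```

```text
[ 0.57291626 -0.23841077  0.17029346] [ 1.79987100e+02  8.03557527e-03 -7.78841691e+00] [-0.63827571  1.20146479  1.01680938] 165.2014065539032 [np.float64(0.5728213886660604), np.float64(-0.23812946169674684), 0.17, -367.6]
(64, np.float64(-57.383683363296775), np.float64(-57.15527716868536)) (41, np.float64(-55.5132374771113), np.float64(-56.98423691738161)) [np.float64(-55.5616123880662), np.float64(-56.06513852754215)] [279.2 279.2 279.1 279.  279.3 279.6 279.6 279.6 279.5 279.5 279.5 279.5
 279.4 279.4   nan]
[56, 52, 48, 49, 49, 49, 51, 51, 53, 75, 116, 147, 156, 152] [14, 9, 6, 5, 5, 5, 5, 4, 3, 14, 37, 58, 73, 77]
[51, 54, 51, 50, 50, 52, 50, 48, 61, 101, 140, 155, 153, 142] [8, 11, 10, 7, 6, 6, 5, 3, 12, 37, 66, 86, 91, 79]
```

Emit:
step_arm(steps=[{"x":0,"y":-0.01,"z":0,"rx":0,"ry":0,"rz":0},{"x":0,"y":-0.015,"z":0,"rx":0,"ry":0,"rz":0},{"x":0,"y":0,"z":-0.03,"rx":0,"ry":0,"rz":0},{"x":0,"y":0,"z":-0.04,"rx":0,"ry":0,"rz":0},{"x":0,"y":0,"z":-0.04,"rx":0,"ry":0,"rz":0},{"x":0,"y":0,"z":0,"rx":0,"ry":0,"rz":0}])

```text
time_s: 13.4
tool_pos: [0.5781, -0.2129, 0.2866]
ee_rot: [179.9, -0.5, -7.7]
force: [0.7, 0.8, 0.4]
width: -0.0
finger_force: 0.0
```

Emit:
step_arm(steps=[{"x":-0.034,"y":0.034,"z":0,"rx":0,"ry":0,"rz":0},{"x":-0.034,"y":0.034,"z":0,"rx":0,"ry":0,"rz":0},{"x":-0.034,"y":0.034,"z":0,"rx":0,"ry":0,"rz":0},{"x":-0.034,"y":0.034,"z":0,"rx":0,"ry":0,"rz":0},{"x":-0.034,"y":0.034,"z":0,"rx":0,"ry":0,"rz":0},{"x":-0.034,"y":0.034,"z":0,"rx":0,"ry":0,"rz":0},{"x":-0.034,"y":0.034,"z":0,"rx":0,"ry":0,"rz":0},{"x":-0.034,"y":0.034,"z":0,"rx":0,"ry":0,"rz":0},{"x":-0.034,"y":0.034,"z":0,"rx":0,"ry":0,"rz":0},{"x":0,"y":0,"z":0,"rx":0,"ry":0,"rz":0}])

```text
time_s: 14.4
tool_pos: [0.2282, -0.4773, 0.2795]
ee_rot: [180.0, 0.1, -8.1]
force: [-0.5, 0.2, -0.6]
width: -0.002
finger_force: 0.0
```

```bash
python3 - <<'E'
from h import *
s=env.state();print(s["tool_pos"],s["ee_rot"],s["time_s"],s["joint_pos"])
p=read_camera("scene");save(p,"scene_end.png");n=p["img"].astype(int)
print(spokepix(ref,p),spokepix(n,p),foot(p));print(np.round(base(ref),1),np.round(base(n),1))
for a in(ref,n): print([int(a[v,278:281].max(-1).mean()) for v in range(208,230)])
q=read_camera("top");save(q,"top_end.png")
rt=cv2.imread("pics/top1.png")
C=np.array([.527,-.2115])
def ang(im,lab):
    i=im[...,::-1].astype(int)
    for nm,k,h in(("white",i.min(-1)>160,.15),("dark",i.max(-1)<70,.18)):
        V,U=np.argwhere(k[165:230,255:305]).T+np.array([[165],[255]])
        Q=np.array([at_z(q,u,v,h)[:2]-C for v,u in zip(V,U)]);r=np.hypot(*Q.T);a=np.degrees(np.arctan2(Q[:,1],Q[:,0]))
        g=(abs(a+48)<20)&(r>.022)&(r<(.055 if nm=="white" else .085));print(lab,nm,g.sum(),a[g].mean(),r[g].mean())
ang(rt,"ref");ang(cv2.imread("pics/top_end.png"),"end")
a,b=cv2.imread("pics/scene1.png"),cv2.imread("pics/scene_end.png");c,d=rt,cv2.imread("pics/top_end.png")
f=lambda im,y,x:cv2.resize(im[y:y+50,x:x+60],(396,297),interpolation=cv2.INTER_CUBIC)
cv2.imwrite("pics/cmp3.png",np.vstack([np.hstack([f(a,190,240),f(b,190,240)]),np.hstack([f(c,175,250),f(d,175,250)])]))
E
```

```text
[ 0.22819639 -0.47729742  0.27951692] [ 1.79971210e+02  9.34783458e-02 -8.13107017e+00] 14.4 [-6.43951371e+01  8.01187501e+00  4.70130441e+00  8.67174018e+01
 -9.37263776e-02  1.23735932e+02]
(64, np.float64(-57.383683363296775), np.float64(-57.15527716868536)) (61, np.float64(-54.21779727216658), np.float64(-54.38237307971297)) [np.float64(-55.5616123880662), np.float64(-52.166866008824655)]
[  nan 279.6 279.8 279.8 279.8 279.6 279.5 279.5 279.4 279.4 279.3 279.2
 279.1 279.1 279.1] [280.2 280.2 280.1 280.1 279.9 279.8 279.7 279.6 279.5 279.5 279.5 279.5
 279.3 279.2   nan]
[216, 199, 174, 131, 86, 65, 62, 61, 56, 52, 48, 49, 49, 49, 51, 51, 53, 75, 116, 147, 156, 152]
[205, 181, 139, 97, 73, 69, 70, 66, 61, 58, 53, 51, 52, 53, 52, 54, 68, 104, 143, 171, 184, 176]
ref white 28 -48.74287486940198 0.03884222721536917
ref dark 7 -54.44006995426332 0.061077708674507
end white 29 -46.101404571895905 0.03829587963702883
end dark 7 -50.096365732477764 0.06145040806561929
```

View pics/cmp3.png

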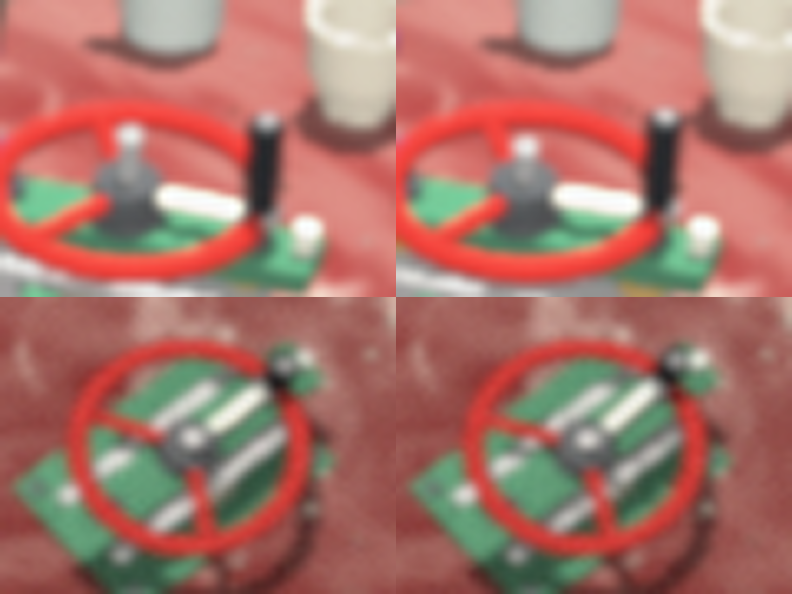

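```bash
python3 - <<'E'
from h import *
q=np.array([.57292,-.23841]);T=AX+R.from_euler("z",-2.9,degrees=True).apply([*(q-AX),0])[:2];yw=-7.79-2.9
y=np.radians(yw);ty=np.array([np.sin(y),-np.cos(y)])
P=lambda d,z:[*(T-d*ty),z,yw]
s=env.state();a=np.r_[s["tool_pos"],s["ee_rot"][2]];b=np.array(P(.028,.28))
rows([a+(b-a)*k/10 for k in range(1,11)]);print("--");rows([b])
print(T,b)
E
```

```text
x 0.0306 y -0.0307 z -0.0000 rz 0.0008
x 0.0305 y -0.0308 z -0.0000 rz 0.0008
x 0.0303 y -0.0310 z -0.0000 rz 0.0008
x 0.0302 y -0.0311 z -0.0000 rz 0.0008
x 0.0300 y -0.0313 z -0.0000 rz 0.0008
x 0.0299 y -0.0314 z -0.0000 rz 0.0008
x 0.0297 y -0.0316 z -0.0000 rz 0.0008
x 0.0296 y -0.0317 z -0.0000 rz 0.0008
x 0.0294 y -0.0319 z -0.0000 rz 0.0008
x 0.0292 y -0.0320 z -0.0000 rz 0.0008
--
x 0.3062 y -0.3070 z -0.0002 rz 0.0077
[ 0.57159939 -0.24076204] [  0.57679325  -0.21324797   0.28       -10.69      ]
```

Emit:
step_arm(steps=[{"x":0.0306,"y":-0.0307,"z":0,"rx":0,"ry":0,"rz":0.0008},{"x":0.0305,"y":-0.0308,"z":0,"rx":0,"ry":0,"rz":0.0008},{"x":0.0303,"y":-0.031,"z":0,"rx":0,"ry":0,"rz":0.0008},{"x":0.0302,"y":-0.0311,"z":0,"rx":0,"ry":0,"rz":0.0008},{"x":0.03,"y":-0.0313,"z":0,"rx":0,"ry":0,"rz":0.0008},{"x":0.0299,"y":-0.0314,"z":0,"rx":0,"ry":0,"rz":0.0008},{"x":0.0297,"y":-0.0316,"z":0,"rx":0,"ry":0,"rz":0.0008},{"x":0.0296,"y":-0.0317,"z":0,"rx":0,"ry":0,"rz":0.0008},{"x":0.0294,"y":-0.0319,"z":0,"rx":0,"ry":0,"rz":0.0008},{"x":0.0292,"y":-0.032,"z":0,"rx":0,"ry":0,"rz":0.0008},{"x":0,"y":0,"z":0,"rx":0,"ry":0,"rz":0},{"x":0,"y":0,"z":0,"rx":0,"ry":0,"rz":0}])

```text
time_s: 15.7
tool_pos: [0.578, -0.21, 0.2795]
ee_rot: [-180.0, 0.1, -10.4]
force: [-0.4, -0.2, 0.1]
width: 0.001
finger_force: 0.0
```

Emit:
step_arm(steps=[{"x":0,"y":0,"z":0.035,"rx":0,"ry":0,"rz":0},{"x":0,"y":0,"z":0.035,"rx":0,"ry":0,"rz":0},{"x":0,"y":0,"z":0.025,"rx":0,"ry":0,"rz":0},{"x":0,"y":0,"z":0.015,"rx":0,"ry":0,"rz":0},{"x":0,"y":0,"z":0,"rx":0,"ry":0,"rz":0},{"x":0,"y":0,"z":0,"rx":0,"ry":0,"rz":0},{"x":0,"y":0,"z":0,"rx":0,"ry":0,"rz":0},{"x":0,"y":0,"z":0,"rx":0,"ry":0,"rz":0}])

```text
time_s: 16.5
tool_pos: [0.5775, -0.2132, 0.1718]
ee_rot: [180.0, -0.1, -10.7]
force: [-1.1, 0.2, 0.0]
width: -0.004
finger_force: 0.0
```

```bash
python3 - <<'E'
from h import *
s=env.state();print(s["tool_pos"],s["ee_rot"],s["force"],s["joint_pos"][5])
y=np.radians(-10.69);ty=np.array([np.sin(y),-np.cos(y)]);T=np.array([.5716,-.24076])
rows([[*(T-.006*ty),.17,-10.69],[*T,.17,-10.69]])
E
```

```text
[ 0.57746326 -0.21316263  0.17181956] [ 1.79975745e+02 -1.31004218e-01 -1.06739190e+01] [-1.08764655  0.18306347  0.02435924] 170.41402039789867
x -0.0006 y 0.0222 z 0.0018 rz 0.0000
x -0.0000 y 0.0060 z -0.0000 rz -0.0000
```

Emit:
step_arm(steps=[{"x":-0.0006,"y":0.009,"z":0.001,"rx":0,"ry":0,"rz":0},{"x":0,"y":0.008,"z":0,"rx":0,"ry":0,"rz":0},{"x":0,"y":0.005,"z":0,"rx":0,"ry":0,"rz":0},{"x":0,"y":0.003,"z":0,"rx":0,"ry":0,"rz":0},{"x":0,"y":0.0015,"z":0,"rx":0,"ry":0,"rz":0},{"x":0,"y":0.001,"z":0,"rx":0,"ry":0,"rz":0},{"x":0,"y":0,"z":0,"rx":0,"ry":0,"rz":0},{"x":0,"y":0,"z":0,"rx":0,"ry":0,"rz":0},{"x":0,"y":0,"z":0,"rx":0,"ry":0,"rz":0}])

```text
time_s: 17.4
tool_pos: [0.5713, -0.2397, 0.1694]
ee_rot: [180.0, -0.0, -10.6]
force: [-0.2, 2.4, 3.5]
width: -0.001
finger_force: 1.5
```

```bash
python3 - <<'E'
from h import *
s=env.state();print(s["tool_pos"],s["ee_rot"],s["force"],s["joint_pos"][5])
rows([[.5716,-.24076,.17,-10.69]])
E
```

```text
[ 0.57133794 -0.23965768  0.16942289] [ 1.79992405e+02 -7.65272697e-03 -1.06487736e+01] [-0.1911368   2.42307463  3.53666522] 167.89508530395847
x 0.0005 y 0.0010 z -0.0006 rz 0.0001
```

Emit:
step_arm(steps=[{"x":0.0003,"y":0.001,"z":0,"rx":0,"ry":0,"rz":0},{"x":0,"y":0,"z":0,"rx":0,"ry":0,"rz":0},{"x":0,"y":0,"z":0,"rx":0,"ry":0,"rz":0}])

```text
time_s: 17.7
tool_pos: [0.5715, -0.2407, 0.1694]
ee_rot: [-180.0, -0.0, -10.7]
force: [-1.2, 3.5, 3.1]
width: -0.002
finger_force: 2.1
```

Emit:
step_arm(steps=[{"x":0,"y":-0.01,"z":0,"rx":0,"ry":0,"rz":0},{"x":0,"y":-0.015,"z":0,"rx":0,"ry":0,"rz":0},{"x":0,"y":0,"z":-0.03,"rx":0,"ry":0,"rz":0},{"x":0,"y":0,"z":-0.04,"rx":0,"ry":0,"rz":0},{"x":0,"y":0,"z":-0.04,"rx":0,"ry":0,"rz":0},{"x":0,"y":0,"z":0,"rx":0,"ry":0,"rz":0}])

```text
time_s: 18.3
tool_pos: [0.5777, -0.2159, 0.2853]
ee_rot: [179.9, -0.5, -10.6]
force: [0.4, -0.0, 0.9]
width: -0.0
finger_force: 0.0
```

Emit:
step_arm(steps=[{"x":-0.034,"y":0.034,"z":0,"rx":0,"ry":0,"rz":0},{"x":-0.034,"y":0.034,"z":0,"rx":0,"ry":0,"rz":0},{"x":-0.034,"y":0.034,"z":0,"rx":0,"ry":0,"rz":0},{"x":-0.034,"y":0.034,"z":0,"rx":0,"ry":0,"rz":0},{"x":-0.034,"y":0.034,"z":0,"rx":0,"ry":0,"rz":0},{"x":-0.034,"y":0.034,"z":0,"rx":0,"ry":0,"rz":0},{"x":-0.034,"y":0.034,"z":0,"rx":0,"ry":0,"rz":0},{"x":-0.034,"y":0.034,"z":0,"rx":0,"ry":0,"rz":0},{"x":-0.034,"y":0.034,"z":0,"rx":0,"ry":0,"rz":0},{"x":0,"y":0,"z":0,"rx":0,"ry":0,"rz":0},{"x":0,"y":0,"z":0,"rx":0,"ry":0,"rz":0}])

```text
time_s: 19.4
tool_pos: [0.2181, -0.4604, 0.2787]
ee_rot: [-180.0, 0.0, -10.8]
force: [-0.0, 0.1, 0.1]
width: -0.002
finger_force: 0.0
```

```bash
python3 - <<'E'
from h import *
s=env.state();print(s["tool_pos"],s["time_s"])
p=read_camera("scene");save(p,"scene_end2.png");n=p["img"].astype(int)
print(spokepix(ref,p),spokepix(n,p),foot(p));print(np.round(base(ref),1),np.round(base(n),1))
for a in(ref,n): print([int(a[v,278:281].max(-1).mean()) for v in range(208,230)])
q=read_camera("top");save(q,"top_end2.png")
C=np.array([.527,-.2115])
def ang(im,lab):
    i=im[...,::-1].astype(int)
    for nm,k,h in(("white",i.min(-1)>160,.15),("dark",i.max(-1)<70,.18)):
        V,U=np.argwhere(k[165:230,255:305]).T+np.array([[165],[255]])
        Q=np.array([at_z(q,u,v,h)[:2]-C for v,u in zip(V,U)]);r=np.hypot(*Q.T);a=np.degrees(np.arctan2(Q[:,1],Q[:,0]))
        g=(abs(a+48)<20)&(r>.022)&(r<(.055 if nm=="white" else .085));print(lab,nm,g.sum(),a[g].mean(),r[g].mean())
ang(cv2.imread("pics/top1.png"),"ref");ang(cv2.imread("pics/top_end2.png"),"end")
a,b=cv2.imread("pics/scene1.png"),cv2.imread("pics/scene_end2.png");c,d=cv2.imread("pics/top1.png"),cv2.imread("pics/top_end2.png")
f=lambda im,y,x:cv2.resize(im[y:y+50,x:x+60],(396,297),interpolation=cv2.INTER_CUBIC)
cv2.imwrite("pics/cmp4.png",np.vstack([np.hstack([f(a,190,240),f(b,190,240)]),np.hstack([f(c,175,250),f(d,175,250)])]))
E
```

```text
[ 0.21805505 -0.46038037  0.27865996] 19.4
(64, np.float64(-57.383683363296775), np.float64(-57.15527716868536)) (62, np.float64(-58.05378170488683), np.float64(-57.712633633805574)) [np.float64(-55.5616123880662), np.float64(-55.571029924730084)]
[  nan 279.6 279.8 279.8 279.8 279.6 279.5 279.5 279.4 279.4 279.3 279.2
 279.1 279.1 279.1] [  nan 279.6 279.8 279.7 279.7 279.6 279.5 279.4 279.4 279.4 279.3 279.2
 279.1 279.  279. ]
[216, 199, 174, 131, 86, 65, 62, 61, 56, 52, 48, 49, 49, 49, 51, 51, 53, 75, 116, 147, 156, 152]
[216, 200, 173, 129, 84, 64, 59, 58, 54, 51, 48, 47, 49, 49, 48, 48, 53, 74, 115, 146, 156, 152]
ref white 28 -48.74287486940198 0.03884222721536917
ref dark 7 -54.44006995426332 0.061077708674507
end white 27 -49.26277975705349 0.039298313334658656
end dark 7 -54.44006995426332 0.061077708674507
```

View pics/cmp4.png

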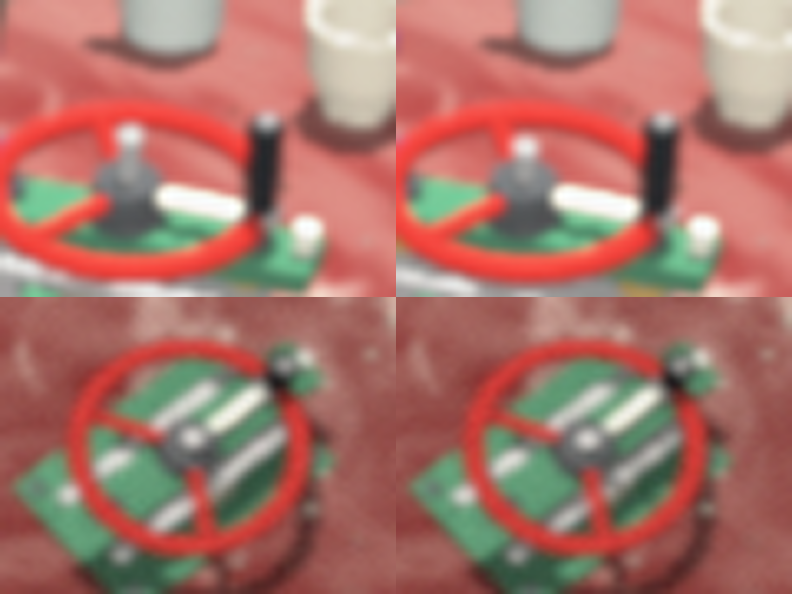

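The handle and white spoke now match the starting pictures at pixel level in both cameras, with the arm clear, so I'm handing the job in.

```bash
python3 -c "
from station import workorder
print(workorder.close_job())"
```

```text
the job is handed in; nothing more can be done
None
```

The red wheel has been pushed one full turn clockwise: the handle is back over the white index post, within about half a degree in both cameras, the arm is clear, and the job was handed in at about 19.5 s (no verdict was returned).

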